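# Level the soap pouring table and set out the moulds

## Task

Get the soap pouring table ready. With the stylus, touch the plate beside its left screw, then its right screw, then its far foot, to find where it stands high; then turn the screws with the square key until the plate is level to within a third of a degree, and hang both tools back in their rest. Only once it is level, stand every mould upright on the plate, wholly on it, and leave the drink can and the wrapped bars where they are.

Things in the scene. Friction and masses are not known exactly. Their poses are not given: they have to be found in the camera images.
- plate: Flat aluminium plate of the pouring table, 160 x 280 mm. Origin: centre of its top face, about 75 mm above the bench; z is the face's upward normal, x points to the far foot, y left. It rests on a left and a right levelling screw, in ears at (-110, 120) and (-110, -120) mm, and on a fixed far foot at (110, 0). At the start it leans 0.5 to 1.6 degrees: the left or the right corner is 1.8 to 6 mm higher than the far one, the other 1.2 mm lower to 3 mm higher.
- mouth_left (a point): Left levelling screw: centre of its square recess at the mouth, level with the plate's top face. Steel head 38 mm square, flush with the plate; recess 18.5 mm square, 12 mm deep. The recess can lie at any angle to the plate, so the key must be turned until it drops in.
- mouth_right (a point): Right levelling screw, same as the left one.
- foot_far (a point): Top of the table's far corner, over its fixed foot (no screw; plain round boss 38 mm across, level with the plate's face). This corner stays as it is.
- screw_left (a joint): Left screw's angle, rad; 0 where it was last left (says nothing of its corner's height or the recess's angle), positive anticlockwise from above. Steep thread: anticlockwise lowers its own corner 3.0 mm per radian, clockwise raises it; the other corners stay. Range +-4 rad. It turns stiffly (0.15 N m) and stays where it is left.
- screw_right (a joint): Angle of the right screw, same as the left one.
- stylus: Touch stylus, hanging by its collar in one of the two holes of the tool rest. Origin: centre of the collar's underside; z up. Steel collar 50 mm wide, 6 mm thick; above it a round black handle, 24 mm across, from 6 to 56 mm above the origin; below it a 10 mm round steel rod with a 12 mm ball at the end. 120 g.
- stylus_tip (a point): Lowest point of the stylus's ball, 66 mm below the stylus's origin.
- key: Square key, hanging in the other hole of the tool rest. Origin: centre of the collar's underside; z up. Same steel collar; above it a square black handle, 24 x 24 mm, from 6 to 56 mm above the origin, its faces square to x and y; below it a 16 mm square steel shank, its faces in line with the handle's. 200 g.
- key_tip (a point): Centre of the flat lower end of the key's shank, 66 mm below the key's origin.
- hole_a (a point): Centre of one hole of the tool rest, at the top face: a fixed plywood shelf 200 x 70 mm, its top 90 mm above the bench, open below. Holes 30 mm across, 110 mm apart, in line along x of this point. Either tool may hang in either hole, its collar flat on the shelf.
- hole_b (a point): Centre of the other hole of the tool rest.
- mould_1: Empty one-bar soap mould on the bench: an open-topped box of stiff pale plastic, 50 mm (its x) x 72 mm (its y) x 28 mm high, walls 5 mm. Origin: centre of its underside; z up. 80 g. Two or three moulds are present.
- mould_2: Another mould, the same; may be absent.
- mould_3: Another mould, the same; may be absent.
- drink: Bystander: plain drink can, 66 mm across, 120 mm tall. Origin: centre of its underside.
- bars: Bystander: pile of two wrapped soap bars, 60 x 84 x 72 mm. Origin: centre of its underside.
Mind the look-alikes: they are no part of the job. What is shaped like the part that bears hole_a but blue is not meant.

How it is judged:
On the way, in this order (a step that is already met when the one before it is completed fails the run):
1. the stylus touches the plate within 60 mm of the left corner's screw (contact force between stylus and plate above 0.3 N and horizontal distance between stylus_tip and mouth_left below 0.06 m), for 0.05 s.
2. the stylus touches the plate within 60 mm of the right corner's screw (contact force between stylus and plate above 0.3 N and horizontal distance between stylus_tip and mouth_right below 0.06 m), for 0.05 s.
3. the stylus touches the plate within 60 mm of the far corner's foot (contact force between stylus and plate above 0.3 N and horizontal distance between stylus_tip and foot_far below 0.06 m), for 0.05 s.
4. the key has dropped at least 7 mm into the recess of a screw (((z of key_tip in the frame of mouth_left below -0.007 m and horizontal distance between key_tip and mouth_left below 0.006 m) or (z of key_tip in the frame of mouth_right below -0.007 m and horizontal distance between key_tip and mouth_right below 0.006 m))), for 0.2 s.
5. the plate is level to 0.006 rad while every mould is still off it, on the bench (angle between plate's own z axis and vertical below 0.006 rad and height (world z) of each of mould_1, mould_2, mould_3 below 0.05 m), for 0.3 s.
At the end, for the whole second after the job is handed in: Plate level to 0.006 rad; stylus and key each hang in a hole of the rest (12 mm sideways, -4 to +6 mm in height, 0.12 rad); every mould present rests upright (0.1 rad) on the plate, underside within 6 mm of its face, centre within 60 mm in x and 115 mm in y of the plate's centre (angle between plate's own z axis and vertical below 0.006 rad and (horizontal distance between stylus and hole_a below 0.012 m or horizontal distance between stylus and hole_b below 0.012 m) and z of stylus in the frame of hole_a between -0.004 and 0.006 m and angle between each of stylus, key's own z axis and vertical below 0.12 rad and (horizontal distance between key and hole_a below 0.012 m or horizontal distance between key and hole_b below 0.012 m) and z of key in the frame of hole_a between -0.004 and 0.006 m and x of mould_1 in the frame of plate between -0.06 and 0.06 m and y of mould_1 in the frame of plate between -0.115 and 0.115 m and z of mould_1 in the frame of plate between -0.006 and 0.006 m and angle between each of mould_1, mould_2, mould_3's own z axis and vertical below 0.1 rad and linear speed of each of mould_1, mould_2, mould_3 below 0.02 m/s and x of mould_2 in the frame of plate between -0.06 and 0.06 m and y of mould_2 in the frame of plate between -0.115 and 0.115 m and z of mould_2 in the frame of plate between -0.006 and 0.006 m and x of mould_3 in the frame of plate between -0.06 and 0.06 m and y of mould_3 in the frame of plate between -0.115 and 0.115 m and z of mould_3 in the frame of plate between -0.006 and 0.006 m); the robot touches nothing.
It fails at once if the drink can moved more than 3 cm (distance of drink from where it was at the start of the episode above 0.03 m).
It fails at once if the pile of wrapped bars moved more than 3 cm (distance of bars from where it was at the start of the episode above 0.03 m).
Of mould_1, mould_2, mould_3 only 2 to 3 are there at a start; the rules pass over those that are not, and their reading is None.
At some moment in a run one of mould_1, mould_2, mould_3 may be knocked a few centimetres aside while the robot is not near it.
It also fails if it takes over 208 s, if anything falls off the work surface, if the arm or the gripper's body presses on something with over 40 N, if the wrist force passes 120 N, or if a joint passes its speed limit or range.

## Robot

A 6-joint arm with a two-finger parallel gripper is mounted at the origin on the work surface. World frame = base frame: x ahead of the robot, y to its left, z up, the work surface at z = 0. Lengths are in m, angles in rad, forces in N, time in s.
With the tool pointing down it reaches from about 0.275 to 0.825 m from the base axis. Payload 4.9 kg.
Tool frame: the origin (TCP) lies on the centre line of the jaws, within the pads' length; the fingertips stand 11 mm ahead of it and the grasp point (between the pads) lies 8 mm behind it; x points along the fingers, y is the direction in which the jaws open and shut, and the axes are right-handed (so a half turn about x gives the same grasp; the last joint's range is limited). The gripper opens to 85 mm and grips with 20 to 120 N. Pads are 22 mm wide; open, the fingers measure 114 mm over their backs; the gripper's body (76 mm by 85 mm) begins 54 mm behind the grasp point. The pads swing forward as they close: fully open they stand 13 mm farther back than shut.
Start: joints at [1.158, 0.326, -0.193, 1.052, 0, 1.437], TCP at [0.151, 0.529, 0.242] pointing down, gripper open.
Joint ranges: [-2.65, 2.65], [-0.97, 1.79], [-1.3, 1.35], [-1.93, 2.1], [-1.47, 1.37], [-3.14, 3.14]. Speed limits (rad/s): [2.57, 2.57, 3.14, 3.14, 3.14, 3.14].

## Interface

Orientations are given as a unit quaternion [w, x, y, z].
In Python, from station import bot, kin, cams, sign_off gives the robot as it stands. Calls block until the motion is done:
- bot.move_ptp(position, orientation): joint-space move of the TCP to a pose.
- bot.move_linear(position, frame=None, max_speed=0.15): straight line of the TCP; frame=None keeps the orientation; max_speed is the mean speed in m/s.
- bot.move_joints(angles): joint-space move.
- bot.set_gripper(opening, effort=None): finger opening in m; effort is the grip in N (None keeps the last); returns when the fingers have stopped.
- bot.hold(seconds).
- kin.ik(position, orientation): joint angles nearest the present ones, or None.
- bot.get_obs(): the state.
- cams.camera(name): name is "scene" or "side" or "wrist"; returns a dict with "img" (480x640x3 uint8, blue, green, red), "K" (3x3 intrinsics, pixels), "rvec" (rotation vector, rad) and "tvec" (3), from world to camera coordinates, as OpenCV has them; the wrist camera has in their place "tool_from_camera" (4x4, takes a point from camera to tool coordinates, whose origin is the TCP and whose axes are the tool frame's). Camera axes: x right, y down, z forward; pixel columns grow to the right and rows downward; lengths in m; the calibration is good to about 2 mm. A picture is of the moment at which its call begins: read the wrist's pose just before it. There is no depth.
A pose or a line that the arm cannot do raises bot.MotionError and nothing moves.
- sign_off(): hands the job in, once; it reports no verdict.
The state is a dict: "time": time; "joints": joint angles; "joint_vel": joint speeds; "joint_efforts": joint torques, N m; "tool_pos": TCP position; "ee_rot": TCP orientation; "force": force on the tool from outside, world axes, zero at the start; "ft_torque": the same for the moment, N m; "gripper_width": finger opening in m.
Only numpy, scipy, OpenCV 4.12 (cv2) and the standard library are available. Lean on these libraries where they do the work, as an engineer would, in place of code of your own. Each camera call takes 0.05 s, during which the arm holds its last target.

## Working session

There is one attempt and no reset: what is moved stays moved. The work goes in short steps, each a Python script; the robot and the scene stay as the last script left them, time stands still between calls to the robot, and variables do not carry over. Pictures are saved under pics/ and viewed, and the job is handed in when it is done.

```bash
ls -la; mkdir -p pics; python3 - <<'E'
from station import bot,kin,cams
import cv2
o=bot.get_obs()
print({k:(v if not hasattr(v,'round') else v) for k,v in o.items()})
for n in ("scene","side","wrist"):
    c=cams.camera(n); cv2.imwrite(f"pics/{n}0.png",c["img"]); print(n,{k:v for k,v in c.items() if k!="img"})
E
```

```text
total 12
drwxr-xr-x  3 agent agent 4096 Dec  7 15:31 .
drwxr-xr-x 23 root  root  4096 Dec  7 15:31 ..
drwxr-xr-x  2 agent agent 4096 Dec  7 15:31 pics
{'time': 0.0, 'joints': array([ 1.15782886e+00,  3.26906861e-01, -1.93590788e-01,  1.05200367e+00,
       -5.96480621e-07,  1.43658311e+00]), 'joint_vel': array([ 1.02904140e-03,  1.12011665e-05,  9.59019976e-04,  6.17718798e-04,
        1.53323771e-03, -1.19603262e-03]), 'joint_efforts': array([ 5.37816304e-04, -4.43394899e+01,  2.62441653e+01,  1.54350617e-02,
        2.91546521e-04,  7.19274112e-06]), 'tool_pos': array([0.15110404, 0.52824764, 0.24151936]), 'ee_rot': array([ 0.70008685,  0.09765526,  0.70041218, -0.09881614]), 'force': array([ 0.27978916, -0.93825365, -0.28295659]), 'ft_torque': array([0.00651818, 0.0060045 , 0.04042088]), 'gripper_width': 0.08525126916511606}
scene {'K': array([[472.83662087,   0.        , 307.39953341],
       [  0.        , 472.83662087, 239.57725546],
       [  0.        ,   0.        ,   1.        ]]), 'rvec': array([ 1.2537092 ,  2.1122582 , -1.03965917]), 'tvec': array([ 0.33424683, -0.23953066,  1.73295061])}
side {'K': array([[534.57434377,   0.        , 312.01101085],
       [  0.        , 534.57434377, 233.36938379],
       [  0.        ,   0.        ,   1.        ]]), 'rvec': array([ 2.13317089, -0.24676317,  0.11015486]), 'tvec': array([-0.61309303,  0.1385141 ,  1.27201548])}
wrist {'K': array([[364.10431146,   0.        , 323.63402859],
       [  0.        , 364.10431146, 238.47023906],
       [  0.        ,   0.        ,   1.        ]]), 'tool_from_camera': array([[-5.19602146e-04, -2.75451748e-01,  9.61314758e-01,
        -1.32250486e-01],
       [ 9.99999863e-01, -1.96594920e-04,  4.84180292e-04,
        -2.77145845e-04],
       [ 5.56212905e-05,  9.61314879e-01,  2.75451813e-01,
        -6.90248732e-02],
       [ 0.00000000e+00,  0.00000000e+00,  0.00000000e+00,
         1.00000000e+00]])}
```

View pics/scene0.png

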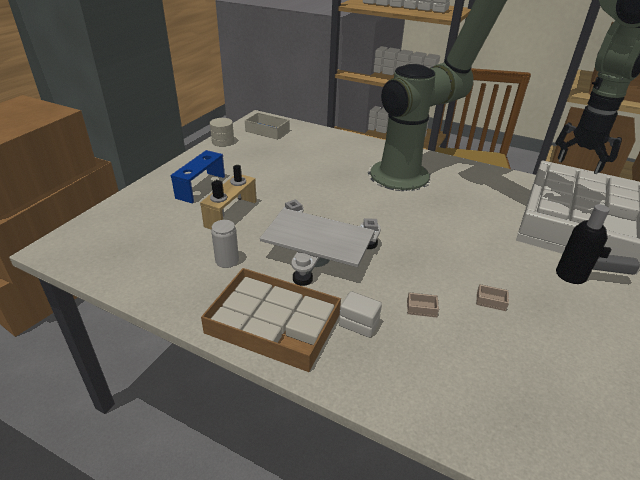

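View pics/side0.png

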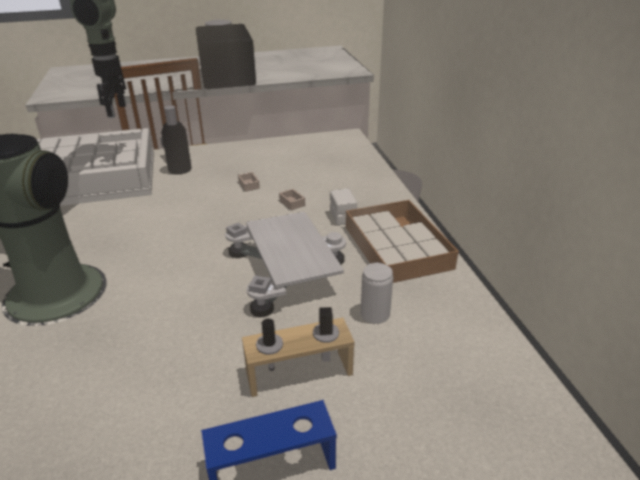

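View pics/wrist0.png

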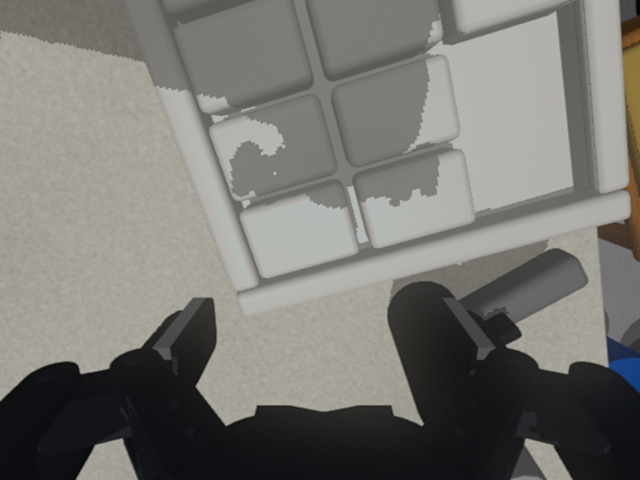

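```bash
cat > h.py <<'E'
import numpy as np, cv2
from scipy.spatial.transform import Rotation as R
from station import bot,kin,cams,sign_off
def mat(q): return R.from_quat([q[1],q[2],q[3],q[0]]).as_matrix()
def quat(M):
    q=R.from_matrix(M).as_quat(); return np.array([q[3],q[0],q[1],q[2]])
def down(yaw):
    "tool x down, tool y (jaw axis) horizontal at world angle yaw"
    x=np.array([0,0,-1.]); y=np.array([np.cos(yaw),np.sin(yaw),0]); return quat(np.c_[x,y,np.cross(x,y)])
def view(name):
    "returns img,K,Rcw(3x3 cam->world),cam centre"
    if name=="wrist":
        o=bot.get_obs(); c=cams.camera(name); T=np.eye(4); T[:3,:3]=mat(o["ee_rot"]); T[:3,3]=o["tool_pos"]
        M=T@c["tool_from_camera"]; return c["img"],c["K"],M[:3,:3],M[:3,3]
    c=cams.camera(name); Rm=cv2.Rodrigues(c["rvec"])[0]
    return c["img"],c["K"],Rm.T,-Rm.T@c["tvec"]
def ray(v,uv):
    d=v[2]@np.linalg.inv(v[1])@np.array([uv[0],uv[1],1.]); return v[3],d/np.linalg.norm(d)
def onz(v,uv,z):
    p,d=ray(v,uv); return p+d*(z-p[2])/d[2]
def tri(obs):
    A=np.zeros((3,3));b=np.zeros(3)
    for v,uv in obs:
        p,d=ray(v,uv);P=np.eye(3)-np.outer(d,d);A+=P;b+=P@p
    x=np.linalg.solve(A,b); return x,[np.linalg.norm((np.eye(3)-np.outer(d,d))@(x-p)) for p,d in (ray(v,u) for v,u in obs)]
def proj(v,X):
    c=v[1]@(v[2].T@(np.asarray(X)-v[3])); return c[:2]/c[2]
def st(): 
    o=bot.get_obs(); return np.round(o["time"],2),np.round(o["tool_pos"],4),np.round(o["force"],2),round(float(o["gripper_width"]),4)
def save(img,n,crop=None,s=1):
    if crop: x0,y0,x1,y1=crop; img=img[y0:y1,x0:x1]
    cv2.imwrite(f"pics/{n}.png",cv2.resize(img,None,fx=s,fy=s,interpolation=cv2.INTER_CUBIC))
E
python3 - <<'E'
from h import *
s=view("scene");d=view("side")
np.set_printoptions(precision=4,suppress=True)
for n,a,b in [("L",(371,223),(236,229)),("R",(293,204),(261,285)),("far",(303,259),(335,239)),("stylus top",(237,167),(268,322)),("key top",(218,182),(326,310))]:
    print(n,tri([(s,a),(d,b)]))
for n,a,b in [("m1",(422,300),(292,199)),("m2",(492,294),(248,181)),("can top",(224,226),(377,271)),("bars",(361,310),(343,205))]:
    print(n,tri([(s,a),(d,b)]))
save(s[0],"sc",(170,150,400,340),3.4);save(d[0],"sd",(190,160,400,410),2.4)
E
```

```text
L (array([0.4432, 0.0614, 0.0715]), [np.float64(0.0025963446353624376), np.float64(0.002596344635362383)])
R (array([ 0.4713, -0.1812,  0.0733]), [np.float64(0.004660700896680074), np.float64(0.0046607008966801965)])
far (array([ 0.6766, -0.0349,  0.0658]), [np.float64(0.004371775368967576), np.float64(0.004371775368967759)])
stylus top (array([ 0.4627, -0.382 ,  0.1427]), [np.float64(0.0016269268206785049), np.float64(0.0016269268206786432)])
key top (array([ 0.5701, -0.3758,  0.1445]), [np.float64(0.003348636160012269), np.float64(0.0033486361600124277)])
m1 (array([0.6251, 0.2745, 0.0199]), [np.float64(0.00537771395211298), np.float64(0.005377713952113274)])
m2 (array([0.513 , 0.4249, 0.0183]), [np.float64(0.003511290166549903), np.float64(0.003511290166549903)])
can top (array([ 0.7116, -0.253 ,  0.1181]), [np.float64(0.0024992951738214333), np.float64(0.0024992951738213635)])
bars (array([0.7517, 0.162 , 0.0429]), [np.float64(0.004644496457254705), np.float64(0.004644496457254807)])
```

View pics/sc.png

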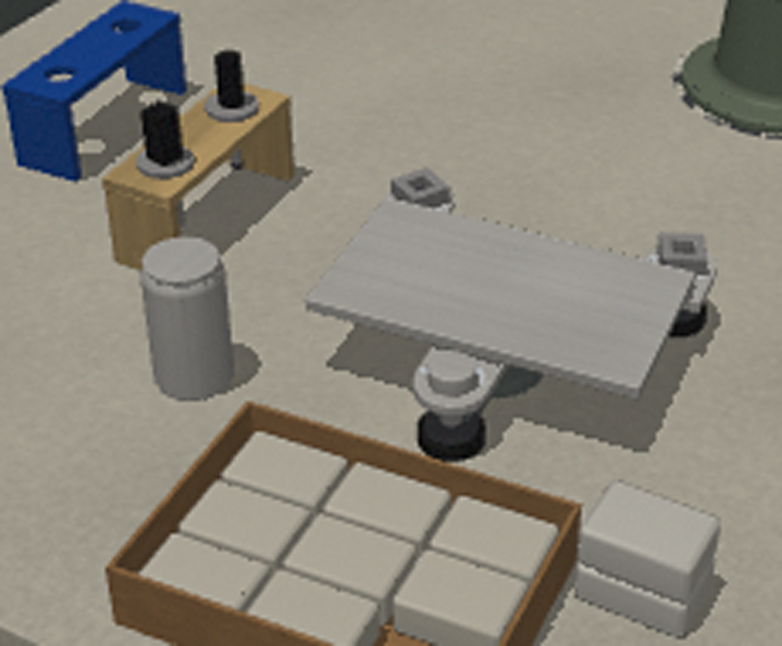

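View pics/sd.png

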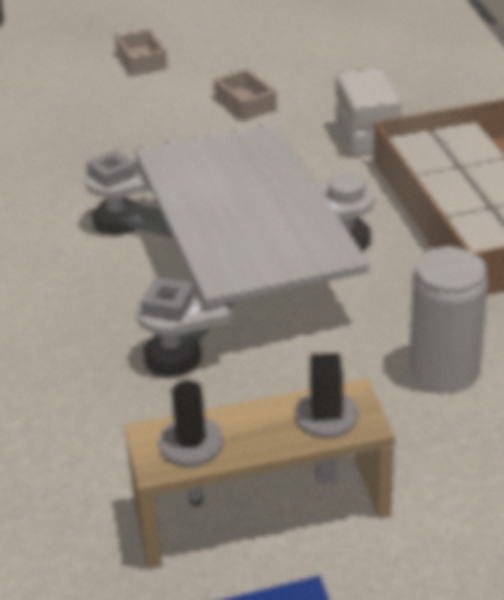

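```bash
python3 - <<'E'
from h import *
np.set_printoptions(precision=3,suppress=True)
for name,p in [("rest",(0.516,-0.379)),("sty",(0.463,-.382)),("key",(0.57,-.376)),("L",(.443,.061)),("R",(.471,-.181)),("far",(.64,-.04)),("m1",(.625,.2745)),("m2",(.513,.425))]:
    for deg in (-90,-45,0,45,90,135,180):
        j=kin.ik([p[0],p[1],0.25],down(np.radians(deg)))
        print(name,deg,None if j is None else j[[0,4,5]],end=' | ')
    print()
# view: camera above rest
yaw=np.radians(0)
bot.move_ptp([0.516,-0.33,0.30],down(0)); print(st())
v=view("wrist"); save(v[0],"w1"); print(v[3],v[2][:,2])
E
```

```text
rest -90 [-0.749  0.     2.393] | rest -45 [-0.749  0.     1.607] | rest 0 [-0.749  0.     0.822] | rest 45 [-0.749  0.     0.037] | rest 90 [-0.749  0.    -0.749] | rest 135 [-0.749  0.    -1.534] | rest 180 [-0.749  0.    -2.32 ] | 
sty -90 [-0.813  0.     2.329] | sty -45 [-0.813  0.     1.543] | sty 0 [-0.813  0.     0.758] | sty 45 [-0.813  0.    -0.027] | sty 90 [-0.813  0.    -0.813] | sty 135 [-0.813  0.    -1.598] | sty 180 [-0.813  0.    -2.384] | 
key -90 [-0.691  0.     2.45 ] | key -45 [-0.691  0.     1.665] | key 0 [-0.691  0.     0.88 ] | key 45 [-0.691  0.     0.094] | key 90 [-0.691  0.    -0.691] | key 135 [-0.691  0.    -1.477] | key 180 [-0.691  0.    -2.262] | 
L -90 [-0.029  0.     3.113] | L -45 [-0.029  0.     2.328] | L 0 [-0.029  0.     1.542] | L 45 [-0.029  0.     0.757] | L 90 [-0.029  0.    -0.029] | L 135 [-0.029  0.    -0.814] | L 180 [-0.029  0.    -1.599] | 
R -90 [-0.513  0.     2.628] | R -45 [-0.513  0.     1.843] | R 0 [-0.513  0.     1.058] | R 45 [-0.513  0.     0.272] | R 90 [-0.513  0.    -0.513] | R 135 [-0.513  0.    -1.299] | R 180 [-0.513  0.    -2.084] | 
far -90 [-0.177  0.     2.964] | far -45 [-0.177  0.     2.179] | far 0 [-0.177  0.     1.393] | far 45 [-0.177  0.     0.608] | far 90 [-0.177  0.    -0.177] | far 135 [-0.177  0.    -0.963] | far 180 [-0.177  0.    -1.748] | 
m1 -90 [ 0.306  0.    -2.836] | m1 -45 [0.306 0.    2.662] | m1 0 [0.306 0.    1.877] | m1 45 [0.306 0.    1.091] | m1 90 [0.306 0.    0.306] | m1 135 [ 0.306  0.    -0.48 ] | m1 180 [ 0.306  0.    -1.265] | 
m2 -90 [ 0.581  0.    -2.56 ] | m2 -45 [0.581 0.    2.937] | m2 0 [0.581 0.    2.152] | m2 45 [0.581 0.    1.367] | m2 90 [0.581 0.    0.581] | m2 135 [ 0.581  0.    -0.204] | m2 180 [ 0.581  0.    -0.99 ] | 
(np.float64(3.52), array([ 0.516, -0.329,  0.3  ]), array([ 0.14,  0.02, -0.61]), 0.0856)
[ 0.517 -0.26   0.432] [ 0.001 -0.274 -0.962]
```

View pics/w1.png

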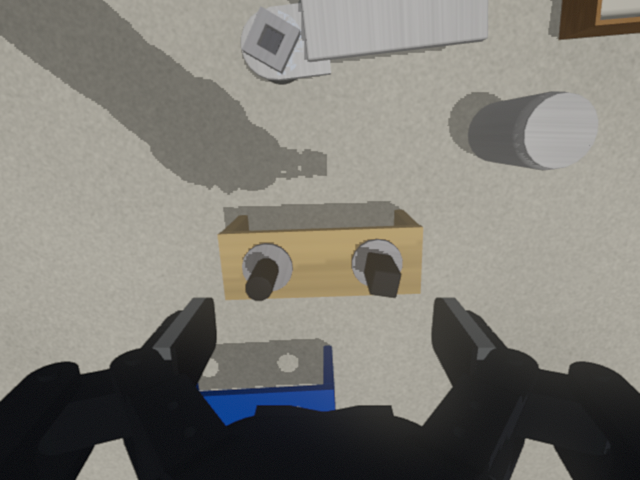

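```bash
python3 - <<'E'
from h import *
np.set_printoptions(precision=4,suppress=True)
bot.move_ptp([0.516,-0.375,0.27],down(0)); print(st())
v=view("wrist"); img=v[0]; save(img,"w2",(150,80,490,300),2.3); cv2.imwrite("pics/w2raw.png",img)
np.savez("w2.npz",img=img,K=v[1],R=v[2],c=v[3])
hsv=cv2.cvtColor(img,cv2.COLOR_BGR2HSV)
w=cv2.inRange(hsv,(10,70,60),(30,255,255)); 
cs,_=cv2.findContours(w,cv2.RETR_EXTERNAL,cv2.CHAIN_APPROX_NONE); cs=sorted(cs,key=cv2.contourArea)[-2:]
for c in cs: print("wood",cv2.contourArea(c),cv2.boundingRect(c))
b=cv2.inRange(hsv,(0,0,0),(180,255,60)); b[300:]=0
cs,_=cv2.findContours(b,cv2.RETR_EXTERNAL,cv2.CHAIN_APPROX_NONE)
for c in cs:
    if cv2.contourArea(c)>100: print("black",cv2.contourArea(c),cv2.boundingRect(c))
E
```

```text
(np.float64(3.9), array([ 0.5154, -0.3752,  0.2684]), array([-0.42, -0.  ,  0.22]), 0.0853)
wood 17809.0 (205, 174, 233, 95)
black 825.0 (236, 220, 37, 33)
black 459.5 (372, 213, 42, 40)
```

View pics/w2.png

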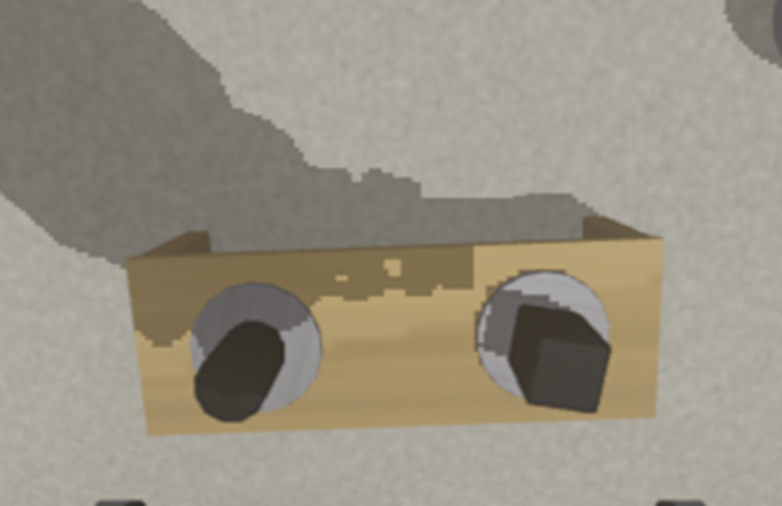

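```bash
python3 - <<'E'
from h import *
np.set_printoptions(precision=4,suppress=True)
z=np.load("w2.npz"); v=(z["img"],z["K"],z["R"],z["c"])
P=lambda c,h:onz(v,(c[0]/2.3+150-.28,c[1]/2.3+80-.28),h)
q=[P(c,.146) for c in [(541,338),(610,348),(597,412),(527,402)]]
q=np.array(q);print("key top",q.mean(0)); e=[q[(i+1)%4]-q[i] for i in range(4)]
print([ (np.linalg.norm(x),np.degrees(np.arctan2(x[1],x[0]))) for x in e])
print("sty top",P((229,386),.146),"sty collar",P((256,347),.096),"key collar",P((543,337),.096))
r=np.array([P(c,.09) for c in [(127,258),(662,238),(656,417),(149,435)]]);print(r,r.mean(0)); d=r[1]-r[0]; d2=r[2]-r[3];print(np.linalg.norm(d),np.degrees(np.arctan2(d[1],d[0])),np.linalg.norm(d2),np.degrees(np.arctan2(d2[1],d2[0])))
E
```

```text
key top [ 0.5695 -0.3818  0.146 ]
[(np.float64(0.022066522960843), np.float64(-8.482029335959341)), (np.float64(0.0214160549777934), np.float64(-97.36903744851512)), (np.float64(0.02286850086596352), np.float64(171.4572960284836)), (np.float64(0.021391279873194457), np.float64(80.4840905770139))]
sty top [ 0.4615 -0.3853  0.146 ] sty collar [ 0.4617 -0.3854  0.096 ] key collar [ 0.5695 -0.3817  0.096 ]
[[ 0.4143 -0.3527  0.09  ]
 [ 0.6128 -0.3455  0.09  ]
 [ 0.6163 -0.4155  0.09  ]
 [ 0.4167 -0.4229  0.09  ]] [ 0.515  -0.3841  0.09  ]
0.19863769529279562 2.0851931832018566 0.19979228526278658 2.117472468552421
```

```bash
python3 - <<'E'
from h import *
np.set_printoptions(precision=4,suppress=True)
bot.set_gripper(0.06,60)
bot.move_ptp([0.4615,-0.3853,0.19],down(0))
bot.move_linear([0.4615,-0.3853,0.113],max_speed=0.1); print(st())
bot.set_gripper(0.0,60); print(st())
bot.move_linear([0.4615,-0.3853,0.215],max_speed=0.1); print(st())
t=bot.get_obs()["time"]; F=[bot.get_obs()["force"][2]]
for i in range(6): bot.hold(0.05);F.append(bot.get_obs()["force"][2])
print(np.array(F),bot.get_obs()["time"]-t)
v=view("wrist"); save(v[0],"w3")
v=view("side"); save(v[0],"s3",(190,160,510,410),2.4)
E
```

```text
(np.float64(5.72), array([ 0.462 , -0.3857,  0.1137]), array([0.22, 0.36, 0.56]), 0.0599)
(np.float64(6.14), array([ 0.4619, -0.3857,  0.1138]), array([0.  , 1.21, 4.86]), 0.0227)
(np.float64(7.31), array([ 0.4611, -0.3849,  0.2142]), array([-0.84,  0.2 , -1.09]), 0.0225)
[-1.0872 -0.3805 -1.7961 -0.8255 -1.7769 -1.3501 -1.3201] 0.2999999999999998
```

View pics/w3.png

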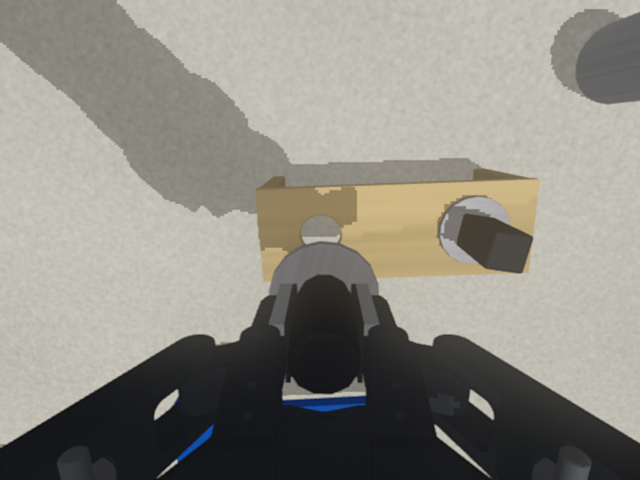

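View pics/s3.png

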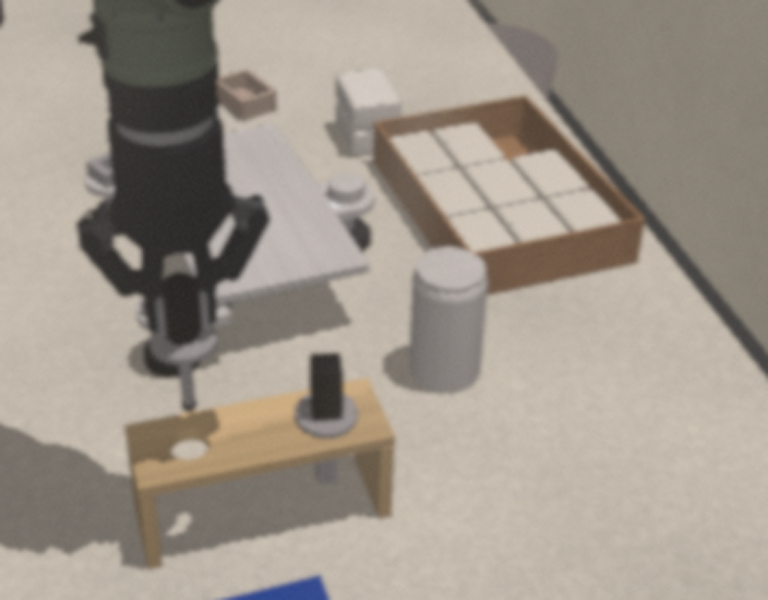

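```bash
python3 - <<'E'
from h import *
bot.move_ptp([0.50,-0.055,0.33],down(np.pi/2)); print(st())
bot.hold(0.2)
v=view("wrist"); img=v[0]; save(img,"w4")
np.savez("w4.npz",img=img,K=v[1],R=v[2],c=v[3])
E
```

```text
(np.float64(9.03), array([ 0.5001, -0.0556,  0.3297]), array([ 0.13, -0.06, -0.79]), 0.0232)
```

View pics/w4.png

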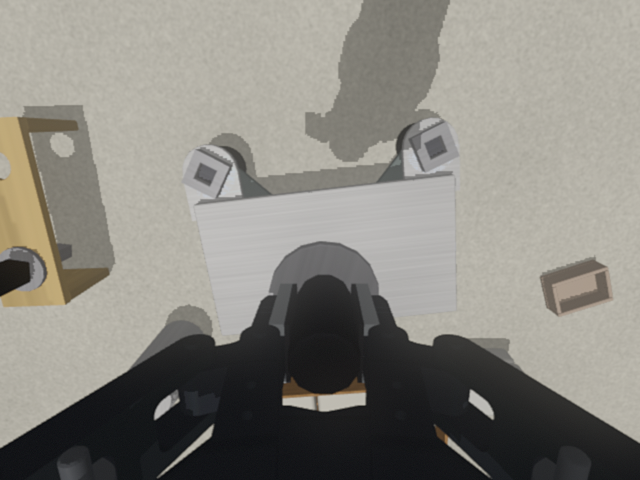

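```bash
python3 - <<'E'
from h import *
np.set_printoptions(precision=4,suppress=True)
z=np.load("w4.npz"); v=(z["img"],z["K"],z["R"],z["c"])
save(v[0],"w4L",(400,105,480,185),7);save(v[0],"w4R",(170,130,250,210),7)
L=onz(v,(435,146),.078);Rr=onz(v,(207,174),.076);print(L,Rr,np.linalg.norm(L-Rr))
for c in [(453,175),(194,205),(456,308),(223,336)]: print(onz(v,c,.076))
E
cd pics; python3 -c "
import cv2,numpy as np
cv2.imwrite('w4LR.png',np.hstack([cv2.resize(cv2.imread(f),(390,390)) for f in('w4L.png','w4R.png')]))"
```

```text
[0.4425 0.0578 0.078 ] [ 0.4706 -0.1784  0.076 ] 0.23789657531258607
[0.4722 0.0797 0.076 ]
[ 0.5035 -0.1953  0.076 ]
[0.6258 0.098  0.076 ]
[ 0.662  -0.1765  0.076 ]
```

View pics/w4LR.png

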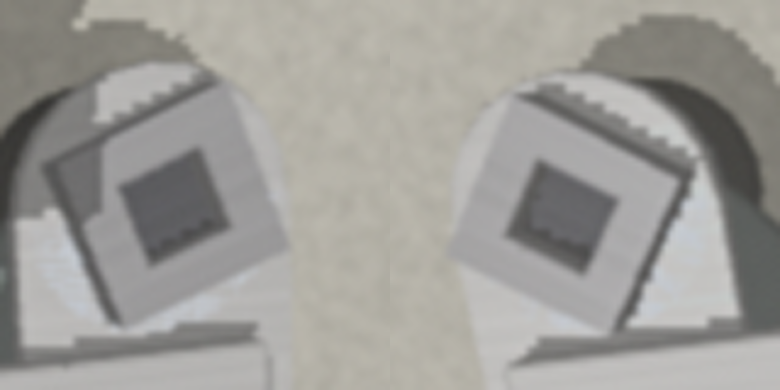

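```bash
cat > geo.py <<'E'
from h import *
L=np.array([0.4425,0.0578]);Rr=np.array([0.4706,-0.1784])
E
python3 - <<'E'
from h import *
import json
np.set_printoptions(precision=4,suppress=True)
z=np.load("w4.npz"); v=(z["img"],z["K"],z["R"],z["c"])
res={}
for n,off,cs,h in [("L",(400,105),[(119,187),(204,150),(231,226),(151,265)],.078),("R",(170,130),[(150,160),(226,200),(195,275),(116,236)],.076)]:
    q=np.array([onz(v,(c[0]/4.875+off[0]-.4,c[1]/4.875+off[1]-.4),h) for c in cs]); e=np.roll(q,-1,0)-q
    a=np.degrees(np.arctan2(e[:,1],e[:,0]))%90; print(n,q.mean(0),np.linalg.norm(e,axis=1),a)
    res[n]=q.mean(0)
L,Rr=res["L"],res["R"]; y=(L-Rr)[:2];y/=np.linalg.norm(y); x=np.array([y[1],-y[0]])
c=(L+Rr)[:2]/2+0.11*x; print("centre",c,"yaw",np.degrees(np.arctan2(x[1],x[0])),np.linalg.norm((L-Rr)[:2]))
json.dump(dict(L=L.tolist(),R=Rr.tolist(),c=c.tolist(),x=x.tolist(),y=y.tolist()),open("geo.json","w"))
pts={n:c+a*x+b*y for n,a,b in [("left",-.068,.108),("right",-.068,-.108),("far",.065,0)]}
def avg(n=6):
    P=[];F=[]
    for i in range(n):
        o=bot.get_obs();P.append(o["tool_pos"]);F.append(o["force"]);bot.hold(0.02)
    return np.mean(P,0),np.mean(F,0)
q=down(np.pi/2); out={}
for n in ("left","right","far"):
    p=pts[n]
    bot.move_ptp([*p,0.20],q)
    bot.move_linear([*p,0.175],max_speed=0.08); bot.hold(.1)
    _,F0=avg(10); zc=0.175
    while zc>0.150:
        zc-=0.0005; bot.move_linear([*p,zc],max_speed=0.02)
        P,F=avg(3)
        if F[2]-F0[2]>1.0:
            P,F=avg(6)
            if F[2]-F0[2]>1.0: break
    bot.hold(0.1); P,F=avg(8)
    out[n]=P.tolist(); print(n,"cmd",zc,P,F-F0,bot.get_obs()["time"],bot.get_obs()["gripper_width"])
    bot.move_linear([*p,0.19],max_speed=0.1)
json.dump(out,open("touch.json","w"))
E
```

```text
L [0.4436 0.0587 0.078 ] [0.0187 0.0169 0.0181 0.0179] [23.4032 24.5128 26.289  26.4534]
R [ 0.471  -0.1807  0.076 ] [0.0177 0.018  0.0184 0.0184] [61.4057 63.3412 62.6424 61.1398]
centre [ 0.5666 -0.0485] yaw 6.5117403470422754 0.24093305154741873
left cmd 0.16549999999999998 [0.4869 0.051  0.1656] [-0.3017  0.0662  1.7661] 16.7583 0.022526317582921434
right cmd 0.16699999999999998 [ 0.5115 -0.1636  0.1673] [-0.4446  0.6027  5.2292] 23.8833 0.02222908838430614
far cmd 0.16449999999999998 [ 0.6314 -0.0412  0.1648] [-0.6061  0.4689  4.6387] 32.35 0.022572957515490853
```

```bash
python3 - <<'E'
from h import *
np.set_printoptions(precision=4,suppress=True)
S=[0.4615,-0.3853]
bot.move_ptp([*S,0.215],down(0)); bot.hold(.2)
bot.move_linear([*S,0.16],max_speed=0.1); print(st())
bot.move_linear([*S,0.1145],max_speed=0.06); print(st())
bot.set_gripper(0.06,60); print(st())
bot.move_linear([*S,0.20],max_speed=0.15)
K=[0.5695,-0.3818]; q=down(np.radians(-8.5))
bot.move_ptp([*K,0.19],q); bot.hold(.1)
v=view("wrist"); save(v[0],"w5")
E
```

```text
(np.float64(35.09), array([ 0.4617, -0.3855,  0.1604]), array([ 0.25, -0.37, -1.24]), 0.0227)
(np.float64(36.0), array([ 0.4616, -0.3854,  0.1143]), array([ 0.81, -0.32, -1.45]), 0.0225)
(np.float64(36.45), array([ 0.4616, -0.3854,  0.1146]), array([ 0.72, -0.09,  0.05]), 0.0601)
```

View pics/w5.png

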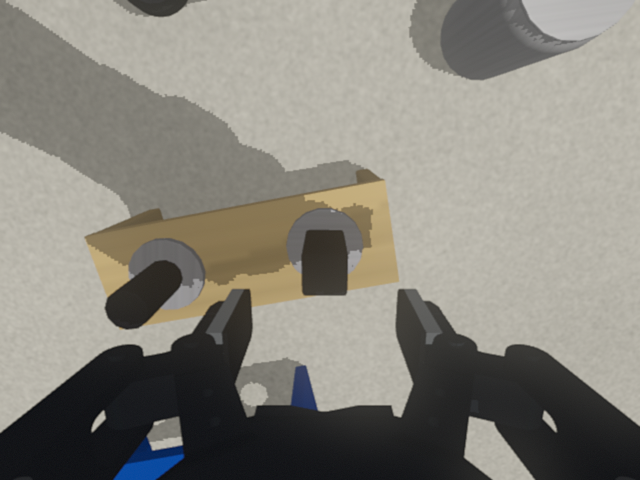

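```bash
cat > key.py <<'E'
from h import *
TIP=0.089
def avg(n=4):
    P=[];F=[];M=[]
    for i in range(n):
        o=bot.get_obs();P.append(o["tool_pos"]);F.append(o["force"]);M.append(o["ft_torque"]);bot.hold(0.02)
    return np.mean(P,0),np.mean(F,0),np.mean(M,0)
def insert(xy,zm,yaw,depth=0.009,thr=6.):
    "search until the key drops; zm mouth height"
    q=down(yaw)
    offs=[(0,0)]+[(r*np.cos(a),r*np.sin(a)) for r in (.0012,.0024) for a in np.arange(0,2*np.pi,np.pi/3 if r<.002 else np.pi/5)]
    bot.move_ptp([*xy,zm+TIP+.02],q); bot.move_linear([*xy,zm+TIP+.004],max_speed=.06); bot.hold(.1)
    F0=avg(8)[1]
    for dx,dy in offs:
        p=[xy[0]+dx,xy[1]+dy]
        bot.move_linear([*p,zm+TIP+.003],q,max_speed=.05)
        ok=True
        for d in np.arange(0.001,-depth-1e-6,-.001):
            bot.move_linear([*p,zm+TIP+d],q,max_speed=.03)
            F=avg(2)[1]
            if F[2]-F0[2]>thr: ok=False;break
        print("off",np.round([dx,dy],4),"d",round(d,4),"F",np.round(F-F0,1),"t",round(bot.get_obs()["time"],1))
        if ok or d<-.006: return p,ok
    return None,False
E
python3 - <<'E'
from key import *
import json
np.set_printoptions(precision=3,suppress=True)
K=[0.5695,-0.3818]; q=down(np.radians(-8.5))
bot.move_linear([*K,0.113],max_speed=0.1)
bot.set_gripper(0.0,100); print(st())
bot.move_linear([*K,0.215],max_speed=0.12); print(st())
g=json.load(open("geo.json"))
p,ok=insert(g["L"][:2],.0772,np.radians(25.2)); print(p,ok,st(),avg(8)[2])
v=view("wrist"); save(v[0],"w6")
E
```

```text
(np.float64(39.16), array([ 0.57 , -0.382,  0.114]), array([-0.95, -0.09,  5.03]), 0.0228)
(np.float64(40.16), array([ 0.569, -0.381,  0.214]), array([-0.36,  0.2 , -3.99]), 0.0227)
off [0 0] d -0.009 F [-0.3  0.4 -0.2] t 45.9
[0.443640318622577, 0.058671153572802205] True (np.float64(45.86), array([0.444, 0.059, 0.157]), array([-0.48,  0.49, -1.79]), 0.0229) [-0.011 -0.002  0.   ]
```

View pics/w6.png

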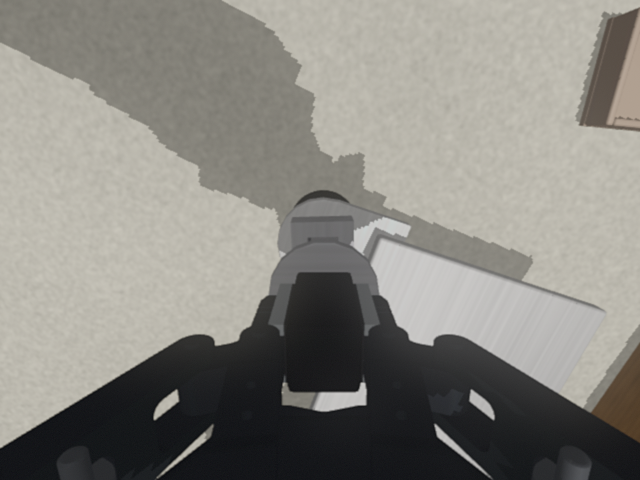

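```bash
cat >> key.py <<'E'
def turn(p,zm,yaw0,amount,depth=.009,dz=-.003,maxslop=np.radians(14)):
    "turn from yaw0; amount rad (+ ACW) counted after torque is felt; mouth drops 3 mm/rad"
    s=np.sign(amount); yaw=yaw0; start=None; step=np.radians(2.); M0=avg(6)[2]; done=0.
    while True:
        if start is None:
            yaw+=s*step
            bot.move_linear([*p,zm+TIP-depth],down(yaw),max_speed=.05)
            o,F,M=avg(4); m=(M-M0)[2]
            print(round(np.degrees(yaw-yaw0),1),round(m,3),end="; ")
            if -s*m>0.10: start=yaw-s*step/2
            elif abs(yaw-yaw0)>maxslop: start=yaw
        else:
            done=yaw-start; rem=amount-done
            if abs(rem)<1e-3 or rem*s<0: break
            yaw+=s*min(np.radians(8),abs(rem))
            bot.move_linear([*p,zm+TIP-depth+dz*(yaw-start)],down(yaw),max_speed=.05)
            o,F,M=avg(2); print(round(np.degrees(yaw-yaw0),1),round((M-M0)[2],3),end="; ")
    print("\nturned",np.degrees(amount),st())
    return yaw,zm+dz*amount
E
python3 - <<'E'
from key import *
import json
g=json.load(open("geo.json")); p=g["L"][:2]
yaw,zm=turn(p,.0772,np.radians(25.2),0.60)
print(yaw,zm)
bot.move_linear([*p,zm+TIP+.03],down(yaw),max_speed=.08); print(st())
p,ok=insert(g["R"][:2],.0791,np.radians(62.1)); print(p,ok,st())
v=view("wrist"); save(v[0],"w7")
E
```

```text
2.0 0.026; 4.0 -0.028; 6.0 0.008; 8.0 -0.024; 10.0 -0.042; 12.0 -0.017; 14.0 -0.038; 22.0 0.032; 30.0 0.026; 38.0 -0.001; 46.0 0.003; 48.4 -0.035; 
turned 34.37746770784939 (np.float64(49.94), array([0.4436, 0.0588, 0.1554]), array([-0.84, -0.74, -4.51]), 0.023)
1.2841690667817773 0.07540000000000001
(np.float64(50.58), array([0.4438, 0.0587, 0.1945]), array([-0.33,  0.4 , -2.2 ]), 0.0229)
off [0 0] d -0.009 F [-0.2 -0.1  0. ] t 55.5
[0.4709637654765563, -0.18070755178748857] True (np.float64(55.55), array([ 0.4709, -0.1807,  0.1591]), array([ 0.12,  0.04, -3.01]), 0.0231)
```

View pics/w7.png

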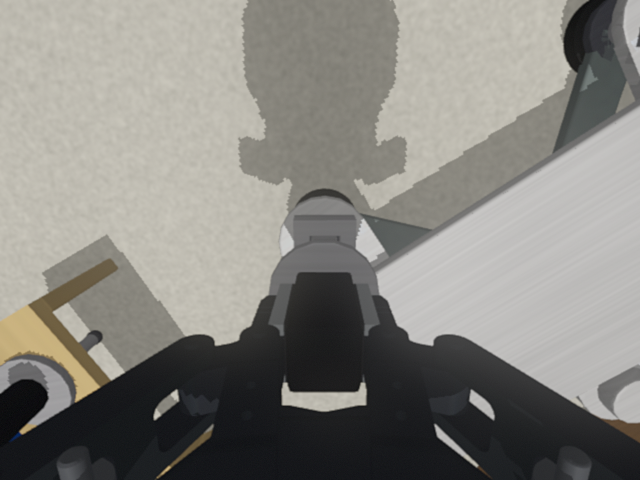

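```bash
python3 - <<'E'
from key import *
bot.move_linear([0.471,-0.1807,0.2],max_speed=.1)
bot.move_ptp([0.50,-0.055,0.33],down(np.pi/2)); bot.hold(.2)
v=view("wrist"); save(v[0],"w8",(400,105,480,185),7)
np.savez("w8.npz",img=v[0],K=v[1],R=v[2],c=v[3]); print(st())
E
```

```text
(np.float64(57.17), array([ 0.4994, -0.0559,  0.3286]), array([ 0.85, -0.49, -2.58]), 0.0229)
```

View pics/w8.png

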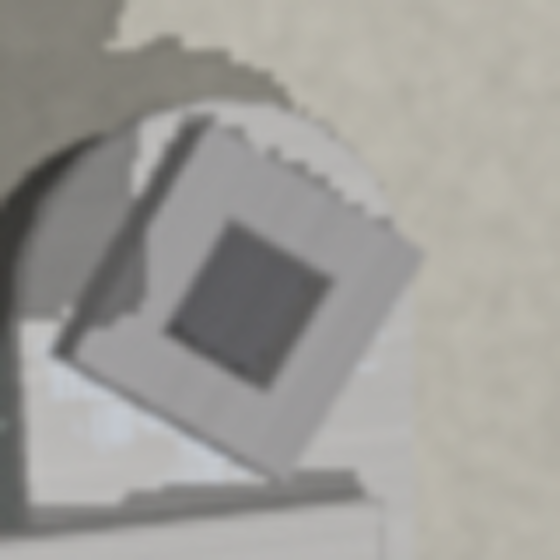

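```bash
python3 - <<'E'
from h import *
z=np.load("w8.npz"); v=(z["img"],z["K"],z["R"],z["c"])
for cs in ([(210,120),(425,255),(285,480),(60,355)],[(232,220),(330,285),(266,390),(165,328)]):
    q=np.array([onz(v,(c[0]/7+400,c[1]/7+105),.0755) for c in cs]); e=np.roll(q,-1,0)-q
    print(q.mean(0),np.degrees(np.arctan2(e[:,1],e[:,0]))%90)
z=np.load("w4.npz"); v=(z["img"],z["K"],z["R"],z["c"]) # before: head corners from w4LR left
cs=[(45,165),(222,80),(288,243),(122,325)]
q=np.array([onz(v,(c[0]/4.875+400,c[1]/4.875+105),.077) for c in cs]); e=np.roll(q,-1,0)-q
print(q.mean(0),np.degrees(np.arctan2(e[:,1],e[:,0]))%90)
E
```

```text
[0.44379898 0.05848188 0.0755    ] [60.13824552 61.43698948 62.1973513  59.3184185 ]
[0.44406228 0.05899571 0.0755    ] [58.62068058 61.65668097 60.09534788 60.51373506]
[0.44350064 0.05787895 0.077     ] [25.41867816 27.24192098 26.78025303 29.29950195]
```

```bash
python3 - <<'E'
from key import *
import json
np.set_printoptions(precision=4,suppress=True)
g=json.load(open("geo.json")); p=g["R"][:2]
y0=np.radians(62.1); p,ok=insert(p,.0791,y0); print(p,ok,st())
zm=.0791; amt=1.22; slop=np.radians(13)
for a in np.arange(8,84,8).tolist()+[np.degrees(amt+slop)]:
    a=np.radians(a); t=max(0,a-slop)
    bot.move_linear([*p,zm-.009+TIP-.003*t],down(y0+a),max_speed=.05)
bot.hold(.3); print(st())
zm-=.003*amt; yaw=y0+amt+slop
bot.move_linear([*p,zm+TIP+.03],max_speed=.08)
# verify by touching with key tip; key square aligned arbitrary
c,x,y=[np.array(g[k]) for k in "cxy"]
pts={n:c+a*x+b*y for n,a,b in [("right",-.06,-.105),("far",.06,0),("left",-.06,.105)]}
q=down(np.pi/2); out={}
for n in pts:
    P_=pts[n]
    bot.move_ptp([*P_,0.19],q); bot.move_linear([*P_,0.170],max_speed=0.08); bot.hold(.1)
    F0=avg(10)[1]; zc=0.170
    while zc>0.150:
        zc-=0.0004; bot.move_linear([*P_,zc],max_speed=0.02)
        F=avg(3)[1]
        if F[2]-F0[2]>1.5:
            F=avg(5)[1]
            if F[2]-F0[2]>1.5: break
    o,F,_=avg(12); print(n,"cmd",round(zc,4),o,F-F0,bot.get_obs()["time"])
    bot.move_linear([*P_,0.18],max_speed=0.1)
E
```

```text
off [0 0] d -0.009 F [-0.1 -1.2  0.2] t 62.0
[0.4709637654765563, -0.18070755178748857] True (np.float64(61.98), array([ 0.4709, -0.1807,  0.159 ]), array([ 0.46,  0.22, -2.08]), 0.0229)
(np.float64(65.44), array([ 0.4703, -0.1798,  0.1552]), array([-2.29,  6.09, -2.02]), 0.0231)
right cmd 0.1644 [ 0.519  -0.1597  0.1647] [-1.1871  0.9962  5.8837] 72.2083
far cmd 0.1644 [ 0.6263 -0.0417  0.1648] [-1.0862 -0.2774  4.942 ] 78.35
left cmd 0.1644 [0.4952 0.049  0.1646] [-0.4825 -0.0719  2.8763] 84.4917
```

```bash
python3 - <<'E'
from key import *
K=[0.5695,-0.3818]; q=down(np.radians(-8.5))
bot.move_ptp([*K,0.215],q); bot.hold(.2)
bot.move_linear([*K,0.165],max_speed=0.1); F0=avg(6)[1]
bot.move_linear([*K,0.115],max_speed=0.05); print(st(),avg(6)[1]-F0)
bot.set_gripper(0.07,60); print(st())
bot.move_linear([*K,0.22],max_speed=0.15)
v=view("wrist"); save(v[0],"w9")
bot.move_ptp([0.52,0.28,0.36],down(np.pi/2)); bot.hold(.2)
v=view("wrist"); save(v[0],"w10"); np.savez("w10.npz",img=v[0],K=v[1],R=v[2],c=v[3]); print(st())
v=view("scene"); save(v[0],"s10",(170,130,570,370),2)
E
```

```text
(np.float64(88.51), array([ 0.5698, -0.382 ,  0.1155]), array([-0.19, -0.25, -2.91]), 0.0232) [-0.00630795  0.27466278 -0.10432015]
(np.float64(89.12), array([ 0.5696, -0.3819,  0.1152]), array([0.76, 0.59, 1.02]), 0.0701)
(np.float64(92.68), array([0.5203, 0.2795, 0.3598]), array([0.09, 0.1 , 1.08]), 0.0702)
```

View pics/w9.png

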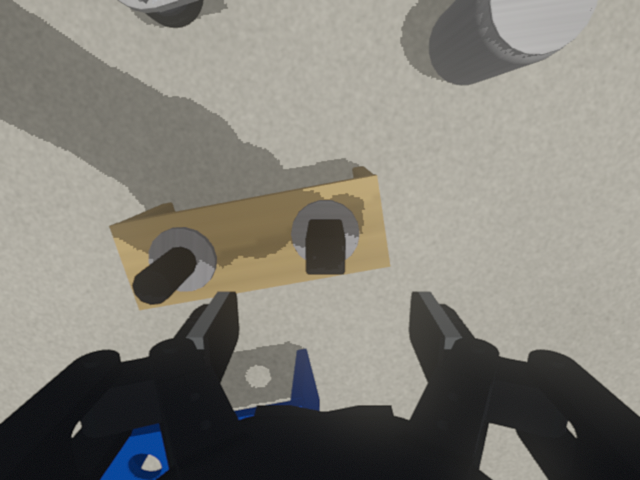

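View pics/w10.png

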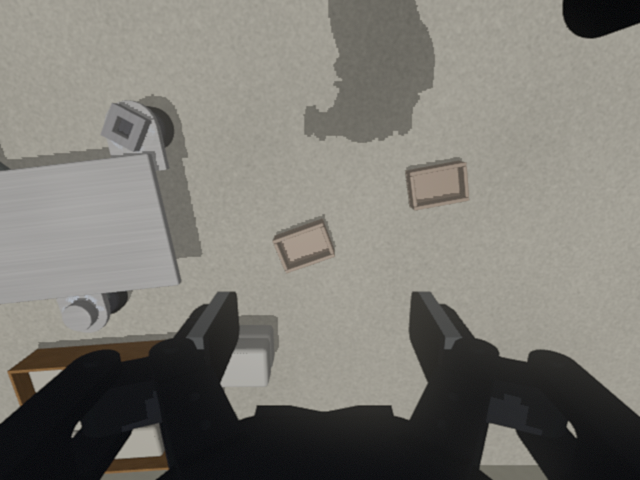

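View pics/s10.png

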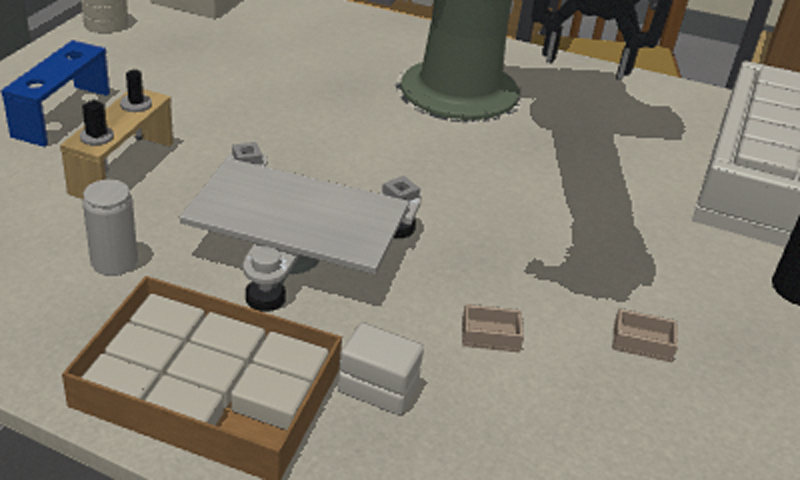

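```bash
python3 - <<'E'
from h import *
z=np.load("w10.npz"); a=cv2.resize(z["img"][210:280,265:345],None,fx=5,fy=5,interpolation=cv2.INTER_CUBIC); b=cv2.resize(z["img"][150:220,400:480],None,fx=5,fy=5,interpolation=cv2.INTER_CUBIC)
cv2.imwrite("pics/m10.png",np.hstack([a,b]))
E
```

```text
(no output)
```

View pics/m10.png

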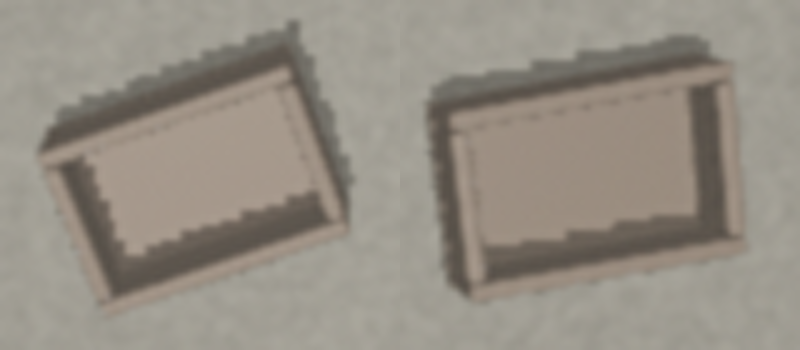

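```bash
python3 - <<'E'
from h import *
import json
np.set_printoptions(precision=4,suppress=True)
z=np.load("w10.npz"); v=(z["img"],z["K"],z["R"],z["c"])
m={}
for n,off,cs in [("A",(265,210),[(40,155),(293,68),(348,230),(105,310)]),("B",(400,150),[(50,115),(333,62),(347,247),(70,298)])]:
    q=np.array([onz(v,(c[0]/5+off[0]-.4,c[1]/5+off[1]-.4),.028) for c in cs]); e=np.roll(q,-1,0)-q
    s=(e[1]-e[3]); print(n,q.mean(0),np.linalg.norm(e,axis=1),np.degrees(np.arctan2(e[:,1],e[:,0]))%180)
    l=e[0]-e[2]; a=np.arctan2(l[1],l[0])-np.pi/2
    m[n]=(q.mean(0)[:2].tolist(),float((a+np.pi/2)%np.pi-np.pi/2)); print(m[n],np.degrees(m[n][1]))
json.dump(m,open("m.json","w"))
p,a=m["A"]
bot.set_gripper(.085,30)
bot.move_ptp([*p,.14],down(a)); bot.hold(.1)
v=view("wrist"); save(v[0],"w11"); print(st())
E
```

```text
A [0.5973 0.2525 0.028 ] [0.0713 0.0471 0.0699 0.0468] [109.3967  18.1965 109.1246  19.9303]
([0.5973215861100882, 0.25251140869035205], 0.3361855466321597) 19.26201295532128
B [0.5148 0.4266 0.028 ] [0.0712 0.0475 0.0716 0.0476] [100.5514  10.4114 100.6697   9.8892]
([0.5147585107513224, 0.42662282631924786], 0.18519216945162587) 10.610729708449735
(np.float64(94.25), array([0.598 , 0.2531, 0.1415]), array([1.27, 0.29, 0.06]), 0.0847)
```

View pics/w11.png

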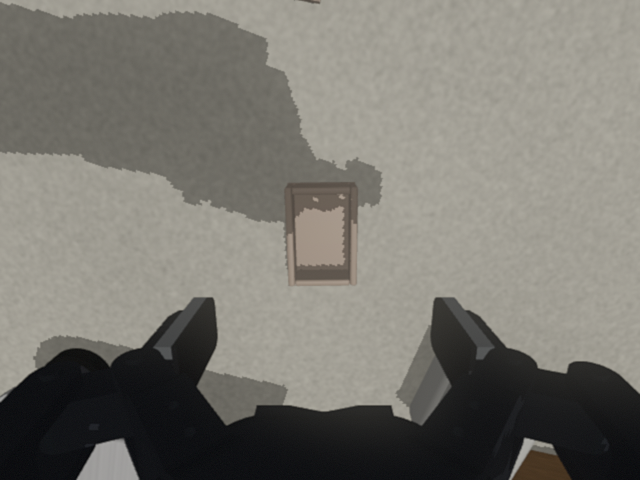

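```bash
cat > pp.py <<'E'
from key import *
import json
g=json.load(open("geo.json")); c,x,y=[np.array(g[k]) for k in "cxy"]
def pick(p,a,z=.016):
    bot.move_linear([*p,.05],down(a),max_speed=.12); bot.move_linear([*p,z],max_speed=.06); print(st())
    bot.set_gripper(0,30); print("closed",st())
    bot.move_linear([*p,.15],max_speed=.12); print("lift",st())
def place(b,z=.016,zp=.0757):
    t=c+b*y; a=np.arctan2(x[1],x[0])
    bot.move_ptp([*t,.17],down(a)); bot.hold(.1)
    F0=avg(6)[1]
    bot.move_linear([*t,z+zp+.012],max_speed=.08)
    zc=z+zp+.005
    while zc>z+zp-.004:
        zc-=.001; bot.move_linear([*t,zc],max_speed=.03)
        if (avg(3)[1]-F0)[2]>2: break
    print("down",round(zc-z-zp,4),avg(4)[1]-F0)
    bot.set_gripper(.075,30); bot.move_linear([*t,.20],max_speed=.12); print(st())
E
python3 - <<'E'
from pp import *
m=json.load(open("m.json"))
pick(*m["A"]); v=view("wrist"); save(v[0],"w12")
E
```

```text
(np.float64(95.87), array([0.5973, 0.2525, 0.0158]), array([ 0.8 , -0.17,  0.52]), 0.0851)
closed (np.float64(96.29), array([0.5978, 0.2527, 0.0166]), array([-0.53,  0.39,  1.99]), 0.0493)
lift (np.float64(97.56), array([0.5967, 0.2523, 0.149 ]), array([-0.23,  0.42, -0.7 ]), 0.0497)
```

View pics/w12.png

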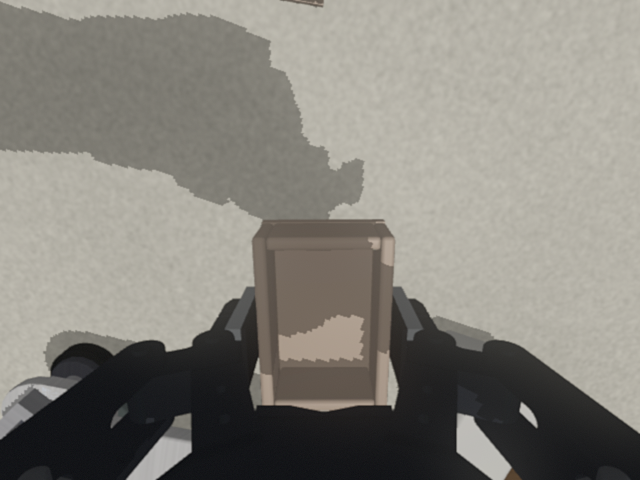

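Mould A is squarely held between the pads, level. Place it, then check mould B.

```bash
python3 - <<'E'
from pp import *
place(-.058)
v=view("wrist"); save(v[0],"w13a")
m=json.load(open("m.json")); p,a=m["B"]
bot.set_gripper(.085,30)
bot.move_ptp([*p,.16],down(a)); bot.hold(.1)
v=view("wrist"); save(v[0],"w13"); print(st())
E
```

```text
down -0.001 [-1.97862451  0.70232871  6.31955477]
(np.float64(103.6), array([ 0.5726, -0.106 ,  0.1992]), array([0.16, 0.63, 0.13]), 0.0748)
(np.float64(106.01), array([0.5156, 0.4256, 0.1602]), array([-0.16,  0.38,  0.76]), 0.085)
```

View pics/w13a.png

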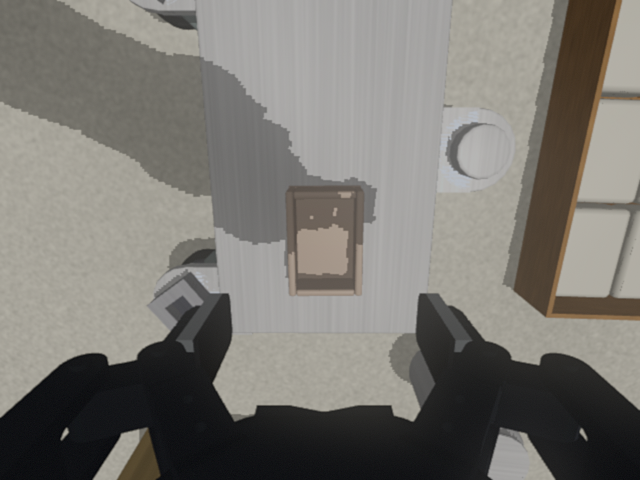

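View pics/w13.png

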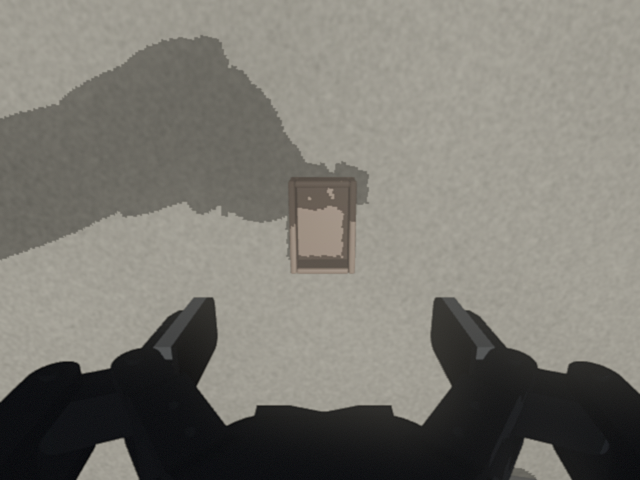

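```bash
python3 - <<'E'
from pp import *
m=json.load(open("m.json"))
pick(*m["B"]); place(.058)
bot.move_ptp([0.50,-0.055,0.36],down(np.pi/2)); bot.hold(.3)
v=view("wrist"); save(v[0],"w14"); print(st())
bot.move_ptp([0.2,0.4,0.35],down(np.pi/2)); bot.hold(.3)
v=view("scene"); save(v[0],"s14",(130,100,530,340),2); cv2.imwrite("pics/s14full.png",v[0])
v=view("side"); save(v[0],"d14",(190,160,480,410),2.4)
E
```

```text
(np.float64(107.79), array([0.5147, 0.4266, 0.0159]), array([ 0.03, -0.08,  0.32]), 0.0851)
closed (np.float64(108.22), array([0.5151, 0.4269, 0.0166]), array([-0.38, -0.9 ,  2.38]), 0.0494)
lift (np.float64(109.48), array([0.5142, 0.4262, 0.1489]), array([-0.38,  0.07, -1.67]), 0.0492)
down -0.001 [-2.28377499  0.31351764  6.96305602]
(np.float64(115.68), array([0.5595, 0.0091, 0.1992]), array([0.66, 1.01, 0.02]), 0.0748)
(np.float64(117.45), array([ 0.5   , -0.0549,  0.3598]), array([-0.11,  0.18,  0.87]), 0.0753)
```

View pics/w14.png

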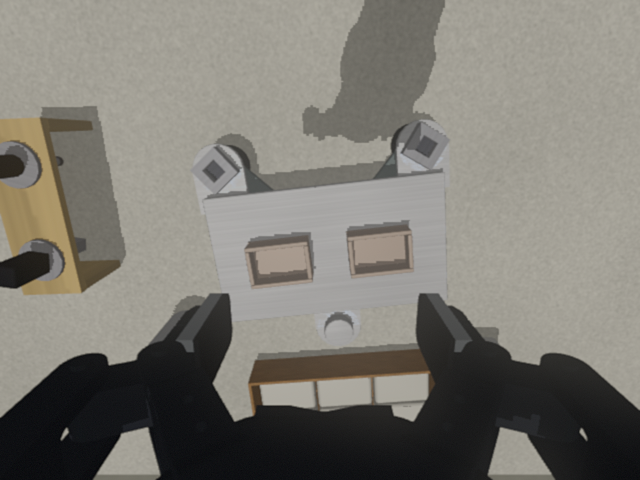

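View pics/s14full.png

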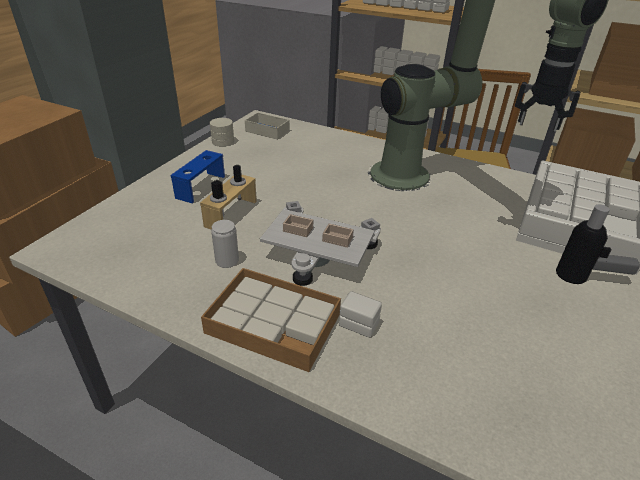

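View pics/d14.png

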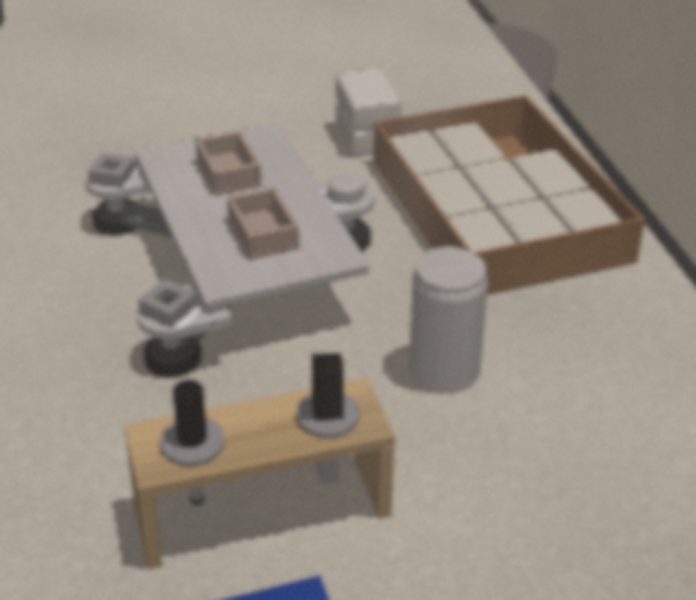

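```bash
python3 - <<'E'
from h import *
print(st()); sign_off()
E
```

```text
(np.float64(119.82), array([0.2002, 0.3999, 0.35  ]), array([ 0.6 , -0.23, -0.51]), 0.075)
the job is handed in; nothing more can be done
```

The pouring table is ready, and I handed the job in at about 120 s of the 208 s limit. `sign_off()` gives no verdict, so everything below is from my own checks.

- **Finding the tilt:** I touched the plate with the stylus at the left screw, the right screw and the far foot, in that order. That put the left corner about 1.8 mm high and the right corner about 3.7 mm high.
- **Levelling:** The key dropped into both recesses on the first try. I turned the left screw anticlockwise by about 0.6 rad, which I checked in the camera image. I turned the right one by 1.22 rad, which I only checked by touch.
- **Level check:** Touching three points on the plate with the key read 164.7, 164.8 and 164.6 mm. That suggests a tilt of roughly 2 mrad, against the 6 mrad limit. I did not touch the plate again after placing the moulds.
- **Tools:** The last pictures show the stylus and the key hanging in the wooden rest.
- **Moulds:** I found only two moulds. Both stand upright and wholly on the plate, near y = ±58 mm from its centre. They had each moved a little since the first pictures, or my first rough positions were off, so I measured them again before picking them up.
- **Bystanders:** The drink can and the wrapped bars look unmoved, and the arm is clear of everything.

**Check that failed:** I tried to feel when the key took up its play from the torque reading, but the signal never showed above the noise. I used the camera-measured screw angle and the touch check instead.

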